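Tilt the back roller out of the half-opening drawer and hold it over the bowl

ROBOT

A 6-joint arm with a two-finger parallel gripper is mounted at the origin on the work surface. World frame = base frame: x ahead of the robot, y to its left, z up, the work surface at z = 0. Lengths are in m, angles in rad, forces in N, time in s.
With the tool pointing down it reaches from about 0.35 to 0.85 m from the base axis. Payload 8.1 kg.
Tool frame: the origin (TCP) lies midway between the tips of the shut fingers; the grasp point (between the pads) lies 19 mm behind it; z points along the fingers, y is the direction in which the jaws open and shut (so a half turn about z gives the same grasp; the last joint's range is limited). The gripper opens to 93 mm and grips with 3 to 60 N. Pads are 15 mm wide; open, the fingers measure 128 mm over their backs; the gripper's body (75 mm by 188 mm) begins 65 mm behind the grasp point.
Start: joints at [-1.34, 0.13, 1.488, -0, 1.523, -0.085], TCP at [0.186, -0.57, 0.219] pointing down, gripper open.
Joint ranges: [-2.96, 2.96], [-0.89, 2.26], [0.02, 2.5], [-1.34, 4.48], [0, 2.73], [-2.66, 2.66]. Speed limits (rad/s): [2.39, 2.39, 2.79, 3.14, 3.14, 3.14].

INTERFACE

Orientations are given as a rotation vector (axis times angle).
In Python, from plant import robot, optics, ticket gives the robot as it stands.
- The arm moves only by the tool send_rows, never from a script. Its argument "targets" is a list of rows, each a list of 3 entries, a list of its own where there are three numbers: the opening, from -1 (shut) to 1 (fully open), then the shift along the tool's x, y, z in mm, then the turn about the tool's z in rad. A call has 1 to 12 rows; each row shifts and turns the commanded pose from where the row before left it, along the tool's axes as they then stand; what a row does not reach is not made up. A row lasts 1/10 s, in which the tool goes at most 50 mm and 8.59 degrees, less where a joint would pass 70% of its speed; a pose out of reach is approached as far as the arm can. A call with a gripper value outside its range is refused whole. The fingers move at their own pace and stop on an object; "newtons" is the grip in N (left out, the last holds). Time passes only in rows, so rows that do not move let the fingers close. It gives the time, the measured TCP pose, the force and the opening at its end, in the units of the state.
- robot.read_state(): the state, without advancing time (a new reading comes with each control period).
- optics.read_camera(name): name is "scene" or "top"; returns a dict with "color" (420x560x3 uint8, red, green, blue), "K" (3x3 intrinsics, pixels), "position" and "orientation" of the camera in the world. Camera axes: x right, y up, looking along -z (the intrinsics and any distortion apply to the point x, -y, -z); pixel columns grow to the right and rows downward; lengths in m; the calibration is good to about 2 mm. A picture is of the moment at which its call begins. There is no depth.
- ticket.close_job(): hands the job in, once; it reports no verdict.
Trained networks look in the newest picture that a camera, given by its name, has taken for a name from the list of things; names that differ only in an ending like _2 or _b are one class to them, and where a whole thing is asked for, a point or a joint stands for the part that bears it (a point fixed in the world has none). Each returns a list of dicts, best first, with "confidence" (0 to 1); they miss things now and then, are a little off and sometimes report something else, mostly with a low value. They report only what shows in the picture. A call takes as long as a camera call. They do not tell look-alikes from the thing itself.
- optics.cut_out(camera, name): "region" (420x560 bool, what is visible of it) and "point" ([column, row] in pixels, amid what is visible of it).
The state is a dict: "t": time; "q": joint angles; "dq": joint speeds; "joint_torque": joint torques, N m; "tool_pos": TCP position; "orientation": TCP orientation; "force": force on the tool from outside, world axes, zero at the start; "wrist_torque": the same for the moment, N m; "opening": finger opening in m.
Only numpy, scipy, OpenCV 4.12 (cv2) and the standard library are available. Lean on these libraries where they do the work, as an engineer would, in place of code of your own. Each camera call takes 0.05 s, during which the arm holds its last target.

TASK

Pull the organiser's top drawer out until it stops; it only opens part way, so lift the head of the wooden spoon-shaped back roller up over the drawer front first and draw the roller out slantwise, without forcing it. Then hold it still and roughly level with its head centred over the white bowl, about 10 cm above the rim and touching nothing but your gripper, ready for a rinse: finish while holding it, do not put it down. Leave the drawer open and everything else on the table where it is.

Things in the scene. Friction and masses are not known exactly. Their poses are not given: they have to be found in the camera images.
- organiser_front (a point): Grey plastic organiser screwed to the table, 300 deep (x) x 180 wide (y) x 154 high mm. This point is the middle of the upper front edge of its roof, 154 above the table. x points back into the organiser, y along its front, z up; the drawer slides out along -x. The roof is of clear plastic, 6 thick; its underside is 70 above the top drawer's inner floor, which lies 78 above the table.
- drawer (a joint): Opening of the top drawer in m: 0 shut, 0.18 fully out at its stop (it comes no further). Slides with about 1.5 N of friction and stays where it is left. Inside 285 long x 150 wide mm; floor 78 above the table; front panel 8 thick, its top edge 50 above that floor (its inner face is level with the organiser's front when shut, and so 180 in front of it at the stop); side and back walls 40 high.
- drawer_pull (a point): Pull tab of the top drawer, a grey block standing out 42 mm from the middle of the drawer's front panel, 16 wide (y) x 26 high (z). This point is inside the tab, 26 in front of the panel's outer face, at mid height 102 above the table: where to pinch it across y from above. Axes as the organiser's.
- roller_mid (a point): Wooden back roller shaped like a spoon, 250 long, 0.16 kg, lying in the top drawer, head to the front, tail under the roof. This point is on the axis of its round handle (20 diameter), 80 from the head end, close to the balance point: the place to grip. The handle ends in a tail ball of 32 diameter whose centre is 154 from here along +x. It lies 16 above the drawer floor. x points along the handle from head to tail, z up as it lies.
- roller_head (a point): Centre of the roller's head: a flat disc of 52 diameter and 20 thick with two wooden balls of 32 diameter in it; 54 from roller_mid towards the front (its -x), 26 from the head end, on the handle's axis.
- bowl_rim (a point): White ceramic bowl, 130 wide, 55 high, loose on the table to one side of the organiser (left or right). This point is the centre of its mouth at rim height.
- case_center (a point): Clear mouthguard case, 70 x 85 x 30 mm, centre. Bystander.
- squeezer_center (a point): V-shaped aluminium hand gripper lying flat, about 145 x 92 x 24 mm, near its centre. Bystander.
- ball_center (a point): Purple hard massage ball, 64 diameter, in a flat rubber foot, 72 high in all; centre of the ball. Bystander.
- cork_block_center (a point): Cork block 100 x 130 x 75 mm, centre. Bystander.
- bottle_center (a point): Small aluminium drinking bottle, 68 diameter, 130 high, half-way up. Bystander.
- dumbbell_center (a point): Small rubber-headed dumbbell, 60 x 175 x 60 mm, centre. Bystander.
Not all that is in view belongs to the job. Of the things shaped like the part that bears bowl_rim, the white one is meant.

How it is judged:
On the way, in this order (a step that is already met when the one before it is completed fails the run):
1. the drawer is pulled out to its stop (within 12 mm) (value of joint drawer above 0.168 m), for 0.2 s.
2. the roller's head is up over the level of the drawer front while its tail is still under the organiser's roof (height (world z) of roller_head above 0.135 m and x of roller_mid in the frame of organiser_front above -0.14 m and z of roller_mid in the frame of organiser_front below 0.03 m), for 0.05 s.
At the end, for the whole second after the job is handed in: Roller held still in the fingers, within 40 degrees of level, touching nothing else; its head within 35 mm of the bowl's centre seen from above and 50 to 170 mm above the rim; handle over 120 mm above the table; drawer open 130 mm or more; bowl within 30 mm of its start (horizontal distance between roller_head and bowl_rim below 0.035 m and z of roller_head in the frame of bowl_rim between 0.05 and 0.17 m and height (world z) of roller_mid above 0.12 m and angle between roller_mid's own x axis and vertical between 0.87 and 2.27 rad and contact force between roller and the fingers above 1 N and contact force between roller and bowl below 0.1 N and contact force between roller and organiser below 0.1 N and linear speed of roller below 0.03 m/s and value of joint drawer above 0.13 m and distance of bowl_rim from where it was at the start of the episode below 0.03 m and contact force between roller and cork_block below 0.1 N and contact force between roller and bottle below 0.1 N and contact force between roller and ball below 0.1 N and contact force between roller and case below 0.1 N and contact force between roller and dumbbell below 0.1 N); the arm keeps its last pose, push and grip.
It fails at once if the roller is forced against the organiser or its drawer (over 40 N) (contact force between roller and organiser above 40 N).
It fails at once if the bowl or a bystander is shifted by more than 40 mm (distance of any of bowl_rim, case_center, squeezer_center, ball_center, cork_block_center, bottle_center, dumbbell_center from where it was at the start of the episode above 0.04 m).
It also fails if it takes over 61 s, if anything falls off the work surface, if the arm or the gripper's body presses on something with over 40 N, if the wrist force passes 120 N, or if a joint passes its speed limit or range.

## Working session

There is one attempt and no reset: what is moved stays moved. The work goes in short steps, Python scripts to look and compute and a tool call to move; the robot and the scene stay as the last step left them, time stands still between calls to the robot, and variables do not carry over. Pictures are saved under pics/ and viewed, and the job is handed in when it is done.

Besides the shell and the picture viewer there is one more tool, called after "Emit:" as name(argument=value, ...) on one line, values as JSON. send_rows: Moves the arm, as the interface text tells. Its arguments: {"type":"object","properties":{"targets":{"type":"array","items":{"type":"array"}},"newtons":{"type":"number"}},"required":["targets"]}

```bash
ls; mkdir -p pics
python3 - <<'E'
from plant import robot, optics, ticket
import cv2
s=robot.read_state(); print(s)
for n in ("scene","top"):
    c=optics.read_camera(n); print(n,c["K"],c["position"],c["orientation"],[k for k in c])
    cv2.imwrite(f"pics/{n}0.png",c["color"][:,:,::-1])
E
```

```text
pics
{'t': 0.0, 'q': array([-1.34038785e+00,  1.31137292e-01,  1.48929583e+00,  7.15162817e-06,
        1.52299339e+00, -8.53970392e-02]), 'dq': array([-1.12429150e-03, -4.64519173e-04, -2.00541688e-03, -9.97648413e-04,
        4.53933951e-04,  5.60799780e-05]), 'joint_torque': array([-1.88706828e-03, -5.59838712e+01, -4.91763103e+01,  7.66134518e-02,
        3.55825166e-02, -1.79784565e-04]), 'tool_pos': array([ 0.18624302, -0.56975758,  0.21759262]), 'orientation': array([-3.10070214e+00, -4.93719052e-01,  1.97371935e-04]), 'force': array([ 0.0149359 , -0.57024862,  0.63199004]), 'wrist_torque': array([-0.00827496,  0.00498103,  0.030667  ]), 'opening': 0.09298574027928125}
scene [[542.07030244   0.         276.31180012]
 [  0.         542.07030244 202.29111477]
 [  0.           0.           1.        ]] [1.08959238 0.73735223 1.33886118] [0.26353513 0.81897455 2.37886613] ['color', 'K', 'position', 'orientation']
top [[417.37626886   0.         282.53334728]
 [  0.         417.37626886 206.24408289]
 [  0.           0.           1.        ]] [ 0.41116735 -0.0409274   1.18421135] [ 0.11680099 -0.06989101 -1.58991477] ['color', 'K', 'position', 'orientation']
```

View pics/scene0.png

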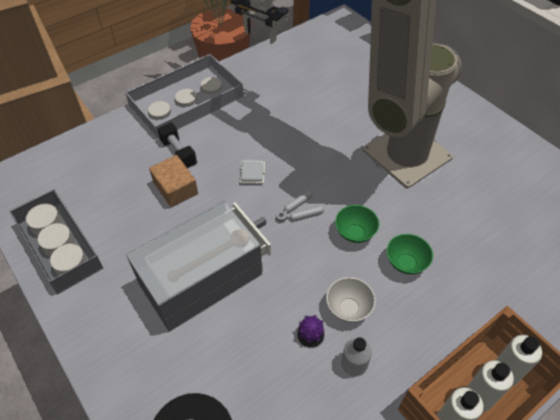

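View pics/top0.png

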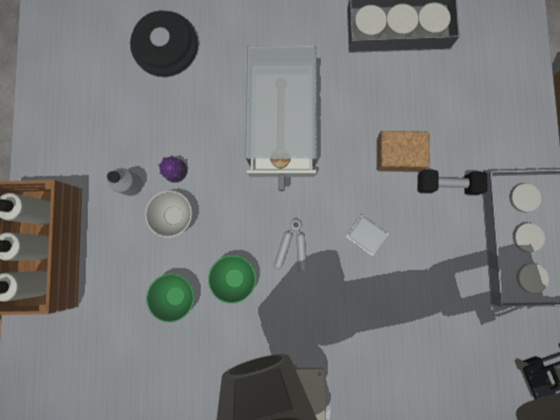

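```bash
cat > h.py <<'E'
import numpy as np, cv2
from scipy.spatial.transform import Rotation as R
from plant import robot, optics, ticket
def ray(c,px):
    K=c["K"]; d=np.array([(px[0]-K[0,2])/K[0,0],-(px[1]-K[1,2])/K[1,1],-1.0])
    return R.from_rotvec(c["orientation"]).apply(d)
def at_z(c,px,z):
    d=ray(c,px); p=np.asarray(c["position"]); return p+d*(z-p[2])/d[2]
def proj(c,P):
    v=R.from_rotvec(c["orientation"]).inv().apply(np.asarray(P)-c["position"]); K=c["K"]
    return np.array([K[0,2]+K[0,0]*v[...,0]/-v[...,2],K[1,2]-K[1,1]*v[...,1]/-v[...,2]]).T
def tri(cs,pxs):
    A=np.zeros((3,3));b=np.zeros(3);L=[]
    for c,p in zip(cs,pxs):
        d=ray(c,p);d/=np.linalg.norm(d);M=np.eye(3)-np.outer(d,d);A+=M;b+=M@c["position"];L.append((M,c["position"]))
    x=np.linalg.solve(A,b); return x,[np.linalg.norm(M@(x-p)) for M,p in L]
E
cat > a.py <<'E'
from h import *
cs={n:optics.read_camera(n) for n in("scene","top")}
for name in ["organiser_front","drawer","drawer_pull","roller_mid","roller_head","bowl_rim","case_center","squeezer_center","ball_center","bottle_center"]:
    for n in cs:
        for r in optics.cut_out(n,name)[:3]:
            m=r["region"]; ys,xs=np.nonzero(m)
            print(name,n,round(r["confidence"],2),np.round(r["point"],1),m.sum(),xs.min(),xs.max(),ys.min(),ys.max())
t=cs["top"]["color"]; cv2.imwrite("pics/crop1.png",cv2.resize(t[35:200,235:330],None,fx=3.6,fy=3.6,interpolation=cv2.INTER_CUBIC)[:,:,::-1])
t=cs["scene"]["color"]; cv2.imwrite("pics/crop2.png",cv2.resize(t[190:330,110:290],None,fx=4,fy=4,interpolation=cv2.INTER_CUBIC)[:,:,::-1])
E
python3 a.py
```

```text
organiser_front scene 0.66 [197. 262.] 10830 126 270 202 330
organiser_front top 0.63 [282.7 111.6] 9082 246 318 45 191
drawer scene 0.57 [254.1 227.1] 596 233 270 203 255
drawer top 0.82 [279.6 172.7] 1184 247 314 158 191
drawer_pull scene 0.78 [254.1 227.7] 605 233 270 203 255
drawer_pull scene 0.28 [249.6 171.3] 537 240 264 161 184
drawer_pull top 0.56 [279.4 172.3] 1031 248 314 159 190
roller_mid top 0.71 [281.2 163.6] 147 270 289 159 168
roller_mid top 0.32 [368.4 234.5] 909 346 387 216 255
roller_head scene 0.46 [299.5 214. ] 660 276 324 191 222
roller_head scene 0.23 [355.7 356.7] 869 342 371 338 375
roller_head top 0.46 [282.4 166. ] 141 271 288 159 168
bowl_rim scene 0.81 [356.7 223.3] 1345 335 379 205 242
bowl_rim scene 0.69 [351.7 300.4] 1755 327 375 277 322
bowl_rim scene 0.63 [409.  252.8] 1564 387 433 233 274
bowl_rim top 0.96 [171.4 214.1] 1723 146 191 191 238
bowl_rim top 0.71 [169.  298.7] 1799 146 194 274 321
bowl_rim top 0.59 [231.7 278.6] 1789 208 255 255 303
case_center scene 0.89 [249.1 170.9] 527 241 263 161 184
case_center top 0.57 [367.2 234. ] 901 347 386 215 254
squeezer_center scene 0.9 [296.9 211.4] 677 276 323 191 222
squeezer_center top 0.96 [298.7 247.5] 692 274 306 220 271
squeezer_center top 0.16 [402.4 149.8] 2078 376 428 131 171
ball_center scene 0.59 [311.2 332.2] 731 297 324 315 347
ball_center top 0.73 [174.4 169.6] 572 159 187 156 182
bottle_center scene 0.66 [354.6 357.3] 879 341 371 338 376
bottle_center top 0.87 [124.  182.6] 775 107 142 168 196
bottle_center top 0.69 [173.5 168.8] 573 159 187 156 182
```

View pics/crop1.png

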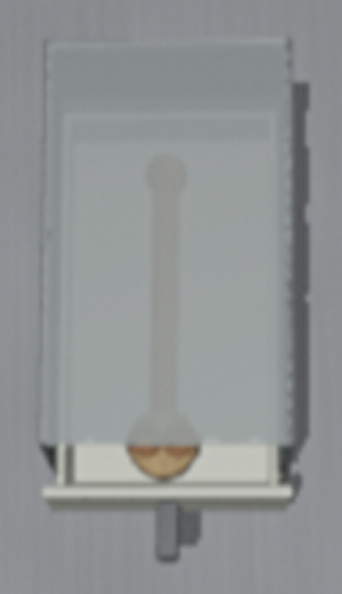

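View pics/crop2.png

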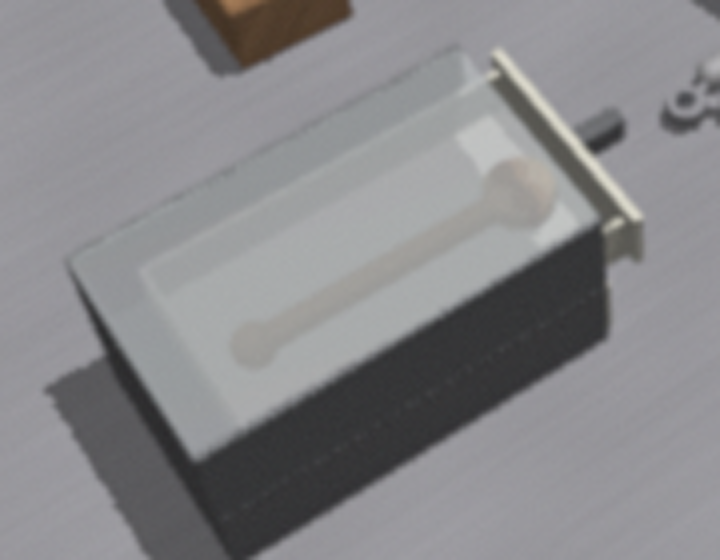

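Run:
```python
from h import *
T=optics.read_camera("top");S=optics.read_camera("scene")
f=lambda x,y:(x/3.6+235-.36,y/3.6+35-.36)
g=lambda x,y:(x/4+110-.37,y/4+190-.37)
for n,p,z in [("roofFL",f(40,443),.154),("roofFR",f(292,444),.154),("roofBL",f(48,40),.154),("roofBR",f(292,40),.154),
 ("panL",f(42,500),.128),("panR",f(290,500),.128),("panLi",f(42,487),.128),("tabend",f(167,560),.115),("tabroot",f(169,503),.115),("tail",f(166,176),.094),("headfront",f(163,478),.094),
 ("bowl",(169,214),.055)]:
    print(n,np.round(at_z(T,p,z),4))
for n,p,z in [("S panfarL",g(497,52),.128),("S panR",g(643,218),.128),("S tabend",g(618,120),.115),("S roofBL",g(68,262),.154),("S roofBR",g(198,462),.154),("S tail",g(253,342),.094),("S head",g(518,190),.096),("bowl",(350.5,298),.055)]:
    print(n,np.round(at_z(S,p,z),4))
# bowl rim ellipse fit
for c,pt in((T,(171,214)),(S,(351,300))):
    n="top" if c is T else "scene"
    for r in optics.cut_out(n,"bowl_rim"):
        if np.hypot(*(np.array(r["point"])-pt))<10:
            m=r["region"].astype(np.uint8); cn=max(cv2.findContours(m,0,1)[0],key=cv2.contourArea)
            print(n,cv2.fitEllipse(cn))
            P=np.array([at_z(c,q[0],.055)[:2] for q in cn]); print(P.min(0),P.max(0),(P.min(0)+P.max(0))/2)
for p in[(171.4,214.1)]: print(at_z(T,p,.055))
```

```text
roofFL [0.66   0.0792 0.154 ]
roofFR [ 0.6545 -0.0973  0.154 ]
roofBL [0.9585 0.0707 0.154 ]
roofBR [ 0.9522 -0.1059  0.154 ]
panL [0.6245 0.0812 0.128 ]
panR [ 0.6199 -0.0962  0.128 ]
panLi [0.634  0.0811 0.128 ]
tabend [ 0.5808 -0.0072  0.115 ]
tabroot [ 0.6225 -0.0094  0.115 ]
tail [ 0.8784 -0.0114  0.094 ]
headfront [ 0.6456 -0.0047  0.094 ]
bowl [0.5318 0.3033 0.055 ]
S panfarL [ 0.6274 -0.0917  0.128 ]
S panR [0.6289 0.0835 0.128 ]
S tabend [5.891e-01 3.000e-04 1.150e-01]
S roofBL [ 0.9541 -0.0999  0.154 ]
S roofBR [0.9578 0.0761 0.154 ]
S tail [ 0.8789 -0.0122  0.094 ]
S head [ 0.6717 -0.0047  0.096 ]
bowl [0.5342 0.3081 0.055 ]
top ((167.97801208496094, 214.03311157226562), (45.826416015625, 47.420806884765625), 50.40060806274414)
[0.46873656 0.23981431] [0.59606143 0.37009789] [0.532399  0.3049561]
scene ((350.56536865234375, 299.08807373046875), (42.957271575927734, 47.79829025268555), 106.32659912109375)
[0.47294131 0.24565176] [0.59930557 0.37131762] [0.53612344 0.30848469]
[0.53138132 0.29670467 0.055     ]
```

Emit:
send_rows(targets=[[1,[0,0,0],0.114],[1,[0,0,0],0.114],[1,[0,0,0],0.113],[1,[25,-36,0],0],[1,[25,-36,0],0],[1,[25,-36,0],0],[1,[25,-36,0],0],[1,[25,-36,0],0],[1,[25,-36,0],0],[1,[25,-36,0],0],[1,[25,-36,0],0]])

```text
t: 2.5
tool_pos: [0.3944, -0.286, 0.2189]
orientation: [3.141, -0.04, 0.001]
force: [1.7, -0.4, 0.3]
opening: 0.0931
```

Emit:
send_rows(targets=[[1,[25,-36,0],0],[1,[25,-36,0],0],[1,[25,-36,0],0],[1,[25,-36,0],0],[1,[25,-36,0],0],[1,[25,-36,0],0],[1,[25,-36,0],0],[1,[0,0,0],0],[1,[0,0,0],0]])

```text
t: 3.4
tool_pos: [0.575, -0.0391, 0.2183]
orientation: [3.141, -0.036, -0.001]
force: [0.2, -0.2, -0.2]
opening: 0.0928
```

Emit:
send_rows(targets=[[0.2,[22,-33.5,0],0],[0.2,[0,0,40],0],[0.2,[0,0,40],0],[0.2,[0,0,20],0],[0.2,[0,0,0],0]])

```text
t: 3.9
tool_pos: [0.5942, -0.0081, 0.1144]
orientation: [-3.141, 0.042, 0.012]
force: [0.2, -0.7, 0.5]
opening: 0.0586
```

Run:
```python
from h import *
for n,(a,b,c,d) in (("top",(130,220,230,340)),("scene",(170,290,200,330))):
    t=optics.read_camera(n)["color"]; cv2.imwrite(f"pics/{n}1.png",cv2.resize(t[a:b,c:d],None,fx=5,fy=5,interpolation=cv2.INTER_CUBIC)[:,:,::-1])
```

```text
(no output)
```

View pics/top1.png

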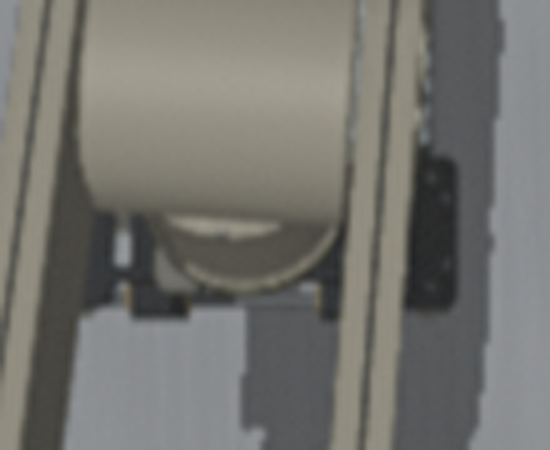

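View pics/scene1.png

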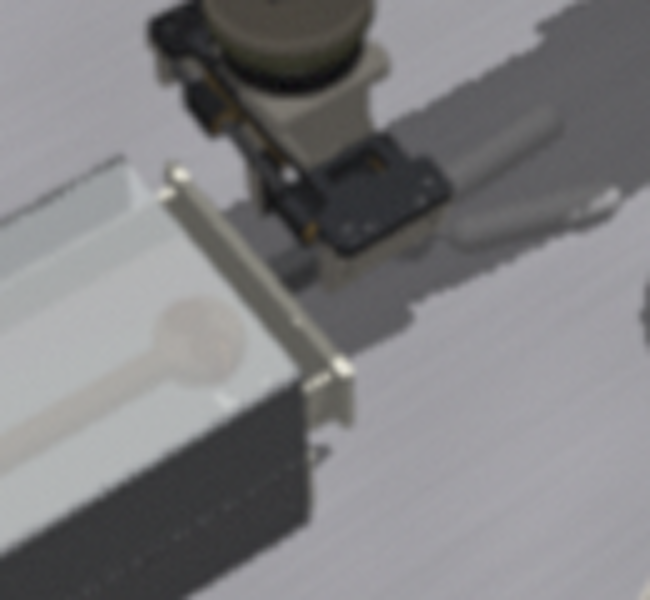

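Pictures: scene crop shows the gripper straddling the tab (~(290,262) in the crop), clear of the panel. Go down and pinch.

Emit:
send_rows(targets=[[0.2,[2,0,16],0],[0.2,[0,0,16],0],[0.2,[0,0,0],0],[-1,[0,0,0],0],[-1,[0,0,0],0],[-1,[0,0,0],0],[-1,[0,0,0],0],[-1,[0,0,0],0]], newtons=20)

```text
t: 4.8
tool_pos: [0.6, -0.007, 0.0871]
orientation: [3.141, -0.04, 0.001]
force: [-0.1, -0.4, -0.5]
opening: 0.0203
```

Emit:
send_rows(targets=[[-1,[0,0,0],0],[-1,[0,0,0],0],[-1,[-10,0,0],0],[-1,[-15,0,0],0],[-1,[-15,0,0],0],[-1,[-15,0,0],0],[-1,[-15,0,0],0],[-1,[-15,0,0],0],[-1,[-15,0,0],0],[-1,[-15,0,0],0],[-1,[-15,0,0],0],[-1,[0,0,0],0]])

```text
t: 6.0
tool_pos: [0.4685, -0.0027, 0.0869]
orientation: [-3.14, 0.039, 0.0]
force: [-1.3, 6.7, -0.1]
opening: 0.0161
```

Emit:
send_rows(targets=[[-1,[-8,1,0],0],[-1,[-6,1,0],0],[-1,[-4,0,0],0],[-1,[-4,0,0],0],[-1,[-2,0,0],0],[-1,[0,0,0],0],[-1,[0,0,0],0]])

```text
t: 6.7
tool_pos: [0.4456, -0.0021, 0.0869]
orientation: [-3.136, 0.038, -0.0]
force: [0.2, 17.4, 3.3]
opening: 0.0158
```

Emit:
send_rows(targets=[[-1,[0,-2,0],0],[-1,[-3,-1,0],0],[-1,[-3,0,0],0],[-1,[0,0,0],0],[-1,[0,0,0],0]])

```text
t: 7.2
tool_pos: [0.4429, -0.002, 0.0873]
orientation: [-3.141, 0.04, -0.012]
force: [17.5, 2.7, -14.0]
opening: 0.0159
```

Run:
```python
from h import *
print(robot.read_state()["force"],robot.read_state()["wrist_torque"])
for n,(a,b,c,d) in (("top",(30,280,230,350)),("scene",(160,330,120,340))):
    t=optics.read_camera(n)["color"]; cv2.imwrite(f"pics/{n}2.png",cv2.resize(t[a:b,c:d],None,fx=[2.4,3.5][n=="scene"],fy=[2.4,3.5][n=="scene"],interpolation=cv2.INTER_CUBIC)[:,:,::-1])
```

```text
[ 17.50558774   2.6794738  -13.97260646] [ 0.45325152 -2.92622123  0.00715753]
```

View pics/top2.png

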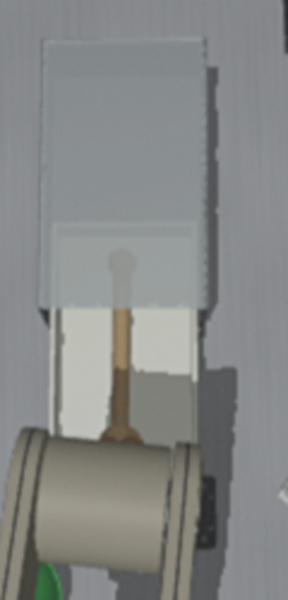

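View pics/scene2.png

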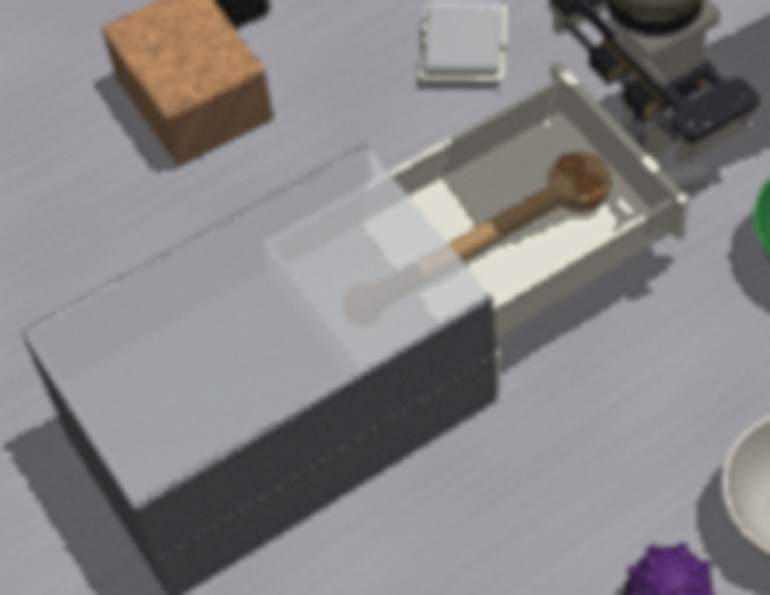

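The drawer has met its stop: x-force has jumped to 17 N, and the roller lies along the drawer with its tail under the roof. I'll relieve the tension, release and rise.

Emit:
send_rows(targets=[[-1,[2,0,0],0],[-1,[0,0,0],0],[0.2,[1,0,0],0],[0.2,[0,0,0],0],[0.2,[0,0,0],0],[0.2,[0,0,-15],0],[0.2,[0,0,-40],0],[0.2,[0,0,-40],0],[0.2,[-30,0,-40],0],[0.2,[-45,0,0],0],[0.2,[0,0,0],0],[0.2,[0,0,0],0]])

```text
t: 8.5
tool_pos: [0.3676, -0.0004, 0.2221]
orientation: [3.141, -0.04, 0.004]
force: [0.6, -1.6, -0.0]
opening: 0.0556
```

Run:
```python
from h import *
print(robot.read_state()["force"])
for n,(a,b,c,d) in (("top",(30,280,200,350)),("scene",(160,330,120,340))):
    t=optics.read_camera(n)["color"]; cv2.imwrite(f"pics/{n}3.png",cv2.resize(t[a:b,c:d],None,fx=[2.4,3.5][n=="scene"],fy=[2.4,3.5][n=="scene"],interpolation=cv2.INTER_CUBIC)[:,:,::-1])
    for w in("roller_mid","drawer","roller_head"):
        for r in optics.cut_out(n,w)[:2]:
            ys,xs=np.nonzero(r["region"]); print(n,w,round(r["confidence"],2),np.round(r["point"],1),xs.min(),xs.max(),ys.min(),ys.max())
```

```text
[ 0.5813208  -1.60237141 -0.03385128]
top roller_mid 0.62 [280.5 205. ] 269 289 159 227
top drawer 0.65 [282.5 197.9] 247 314 158 250
top roller_head 0.7 [278.7 209.2] 269 288 160 225
scene roller_mid 0.86 [281.6 212.1] 251 293 204 232
scene roller_mid 0.33 [175.9 145.3] 157 196 122 167
scene drawer 0.61 [273.7 215.1] 232 316 178 256
scene roller_head 0.74 [278.2 215.1] 249 294 203 233
```

View pics/top3.png

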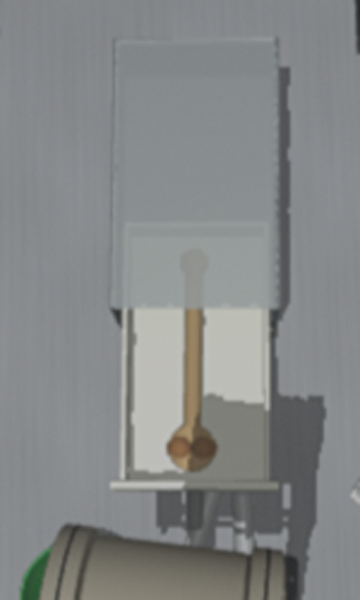

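View pics/scene3.png

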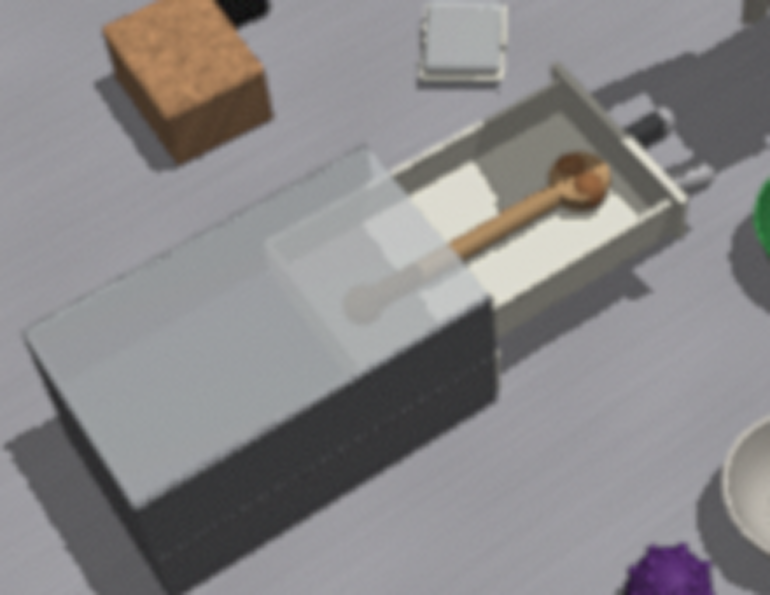

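Run:
```python
from h import *
T=optics.read_camera("top");S=optics.read_camera("scene")
f=lambda x,y:(x/2.4+200-.3,y/2.4+30-.3)
g=lambda x,y:(x/3.5+120-.36,y/3.5+160-.36)
for n,p,z in [("head",f(191,447),.1),("headfront",f(191,471),.094),("handle",f(193,370),.1),("tail",f(194,262),.098),("panOutL",f(111,489),.128),("panOutR",f(279,489),.128),("roofL",f(112,310),.154),("roofR",f(277,310),.154)]: print(n,at_z(T,p,z).round(4))
for n,p,z in [("head",g(579,182),.098),("tail",g(361,303),.096),("handle",g(490,234),.1),("panFar",g(556,66),.128),("panNear",g(686,200),.128)]: print("S",n,at_z(S,p,z).round(4))
print(tri([T,S],[f(191,446),g(579,182)]),tri([T,S],[f(194,262),g(361,303)]))
```

```text
head [ 0.5153 -0.0009  0.1   ]
headfront [ 4.896e-01 -2.000e-04  9.400e-02]
handle [ 0.6002 -0.0046  0.1   ]
tail [ 0.7224 -0.008   0.098 ]
panOutL [0.47   0.0835 0.128 ]
panOutR [ 0.4662 -0.0937  0.128 ]
roofL [0.6569 0.0777 0.154 ]
roofR [ 0.6523 -0.0957  0.154 ]
S head [0.5178 0.0036 0.098 ]
S tail [ 0.7243 -0.0071  0.096 ]
S handle [0.607  0.0029 0.1   ]
S panFar [ 0.4731 -0.0865  0.128 ]
S panNear [0.4752 0.0868 0.128 ]
(array([5.16329812e-01, 3.30707177e-05, 9.31211461e-02]), [np.float64(0.0010140389038891394), np.float64(0.0010140389038892008)]) (array([ 0.72364958, -0.00801865,  0.09423986]), [np.float64(0.00023631998886741937), np.float64(0.0002363199888674076)])
```

Emit:
send_rows(targets=[[0.2,[40,0,0],0.014],[0.2,[40,0,0],0],[0.2,[40,0,0],0],[0.2,[40,-2,0],0],[0.2,[34,-2,0],0],[0.2,[0,0,40],0],[0.2,[0,0,40],0],[0.2,[0,0,20],0],[0.2,[0,0,0],0],[0.2,[0,0,0],0]])

```text
t: 10.0
tool_pos: [0.5619, -0.0032, 0.1219]
orientation: [-3.141, 0.061, 0.001]
force: [-0.1, -1.0, 0.2]
opening: 0.056
```

Emit:
send_rows(targets=[[0.2,[0,-1.5,20],0],[0.2,[0,0,15],0],[0.2,[0,0,5],0],[0.2,[0,0,0],0],[-1,[0,0,0],0],[-1,[0,0,0],0],[-1,[0,0,0],0],[-1,[0,0,0],0],[-1,[0,0,0],0],[-1,[0,0,0],0]], newtons=6)

```text
t: 11.0
tool_pos: [0.562, -0.0018, 0.0819]
orientation: [3.141, -0.062, 0.001]
force: [-0.1, 0.0, 1.6]
opening: 0.0194
```

Run:
```python
from h import *
print(robot.read_state()["force"])
n="scene";t=optics.read_camera(n)["color"]; cv2.imwrite(f"pics/{n}4.png",cv2.resize(t[160:330,120:340],None,fx=3.5,fy=3.5,interpolation=cv2.INTER_CUBIC)[:,:,::-1])
```

```text
[-0.13629577  0.04130326  1.57002573]
```

View pics/scene4.png

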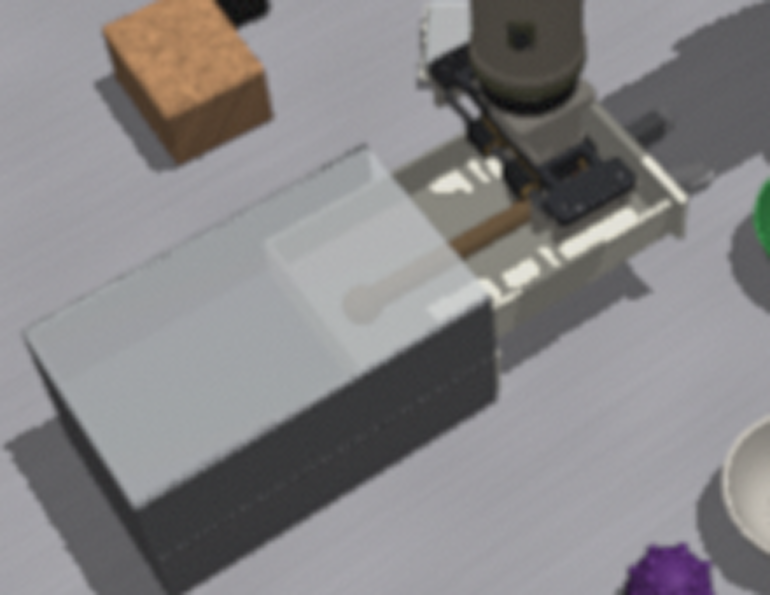

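Emit:
send_rows(targets=[[-1,[0,0,-5],0],[-1,[0,0,-5],0],[-1,[0,0,-5],0],[-1,[0,0,-5],0],[-1,[0,0,0],0],[-1,[0,0,0],0]])

```text
t: 11.65
tool_pos: [0.562, -0.0018, 0.1019]
orientation: [3.141, -0.062, 0.001]
force: [-0.3, -0.3, -2.2]
opening: 0.0194
```

Run:
```python
from h import *
print(robot.read_state()["force"],robot.read_state()["wrist_torque"])
n="scene";t=optics.read_camera(n)["color"]; cv2.imwrite(f"pics/{n}5.png",cv2.resize(t[160:330,120:340],None,fx=3.5,fy=3.5,interpolation=cv2.INTER_CUBIC)[:,:,::-1])
```

```text
[-0.25542992 -0.30961244 -2.23480334] [-0.01646649  0.01909981  0.03594103]
```

View pics/scene5.png

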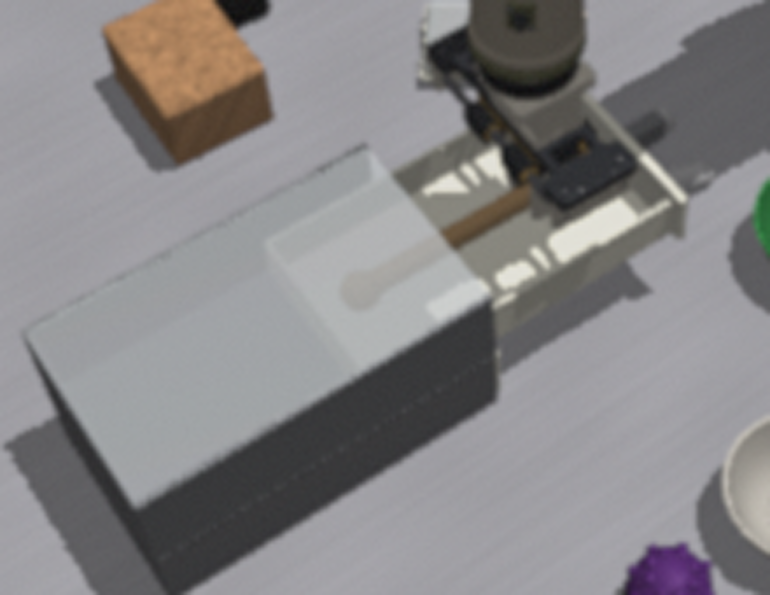

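Emit:
send_rows(targets=[[-1,[0,0,-5],0],[-1,[0,0,-5],0],[-1,[0,0,-4],0],[-1,[0,0,-4],0],[-1,[0,0,-4],0],[-1,[0,0,0],0]], newtons=5)

```text
t: 12.3
tool_pos: [0.5624, -0.0018, 0.1245]
orientation: [3.141, -0.062, 0.002]
force: [0.0, 0.2, -1.3]
opening: 0.0199
```

Emit:
send_rows(targets=[[-1,[0,0,-4],0],[-1,[0,0,-4],0],[-1,[0,0,-4],0],[-1,[0,0,0],0]])

```text
t: 12.7
tool_pos: [0.5624, -0.0018, 0.1365]
orientation: [3.141, -0.062, 0.002]
force: [1.0, 0.8, -2.5]
opening: 0.0197
```

Emit:
send_rows(targets=[[-1,[0,0,-4],0],[-1,[0,0,-4],0],[-1,[0,0,-4],0],[-1,[0,0,0],0]])

```text
t: 13.1
tool_pos: [0.5624, -0.0019, 0.1486]
orientation: [3.141, -0.062, 0.002]
force: [0.2, 0.4, -2.0]
opening: 0.0199
```

Run:
```python
from h import *
print(robot.read_state()["force"],robot.read_state()["wrist_torque"])
n="scene";t=optics.read_camera(n)["color"]; cv2.imwrite(f"pics/{n}6.png",cv2.resize(t[160:330,120:340],None,fx=3.5,fy=3.5,interpolation=cv2.INTER_CUBIC)[:,:,::-1])
```

```text
[ 0.16462138  0.42781469 -2.04095905] [0.04901816 0.05596382 0.01114028]
```

View pics/scene6.png

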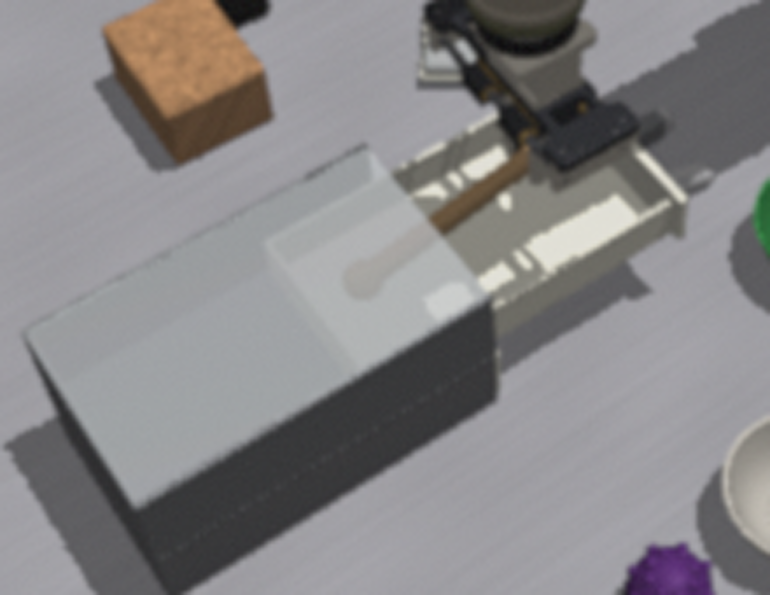

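Emit:
send_rows(targets=[[-1,[0,0,-4],0],[-1,[0,0,-2],0],[-1,[0,0,0],0],[-1,[0,0,0],0],[-1,[-5,0,0],0],[-1,[-5,0,0],0],[-1,[-5,0,0],0],[-1,[0,0,0],0]])

```text
t: 13.95
tool_pos: [0.5461, -0.0011, 0.1536]
orientation: [-3.141, 0.061, 0.001]
force: [-0.1, -0.3, -2.4]
opening: 0.0198
```

Run:
```python
from h import *
print(robot.read_state()["force"],robot.read_state()["wrist_torque"])
n="scene";t=optics.read_camera(n)["color"]; cv2.imwrite(f"pics/{n}7.png",cv2.resize(t[160:330,120:340],None,fx=3.5,fy=3.5,interpolation=cv2.INTER_CUBIC)[:,:,::-1])
```

```text
[-0.14021291 -0.30192528 -2.35471831] [ 0.04644993  0.01825356 -0.00845646]
```

View pics/scene7.png

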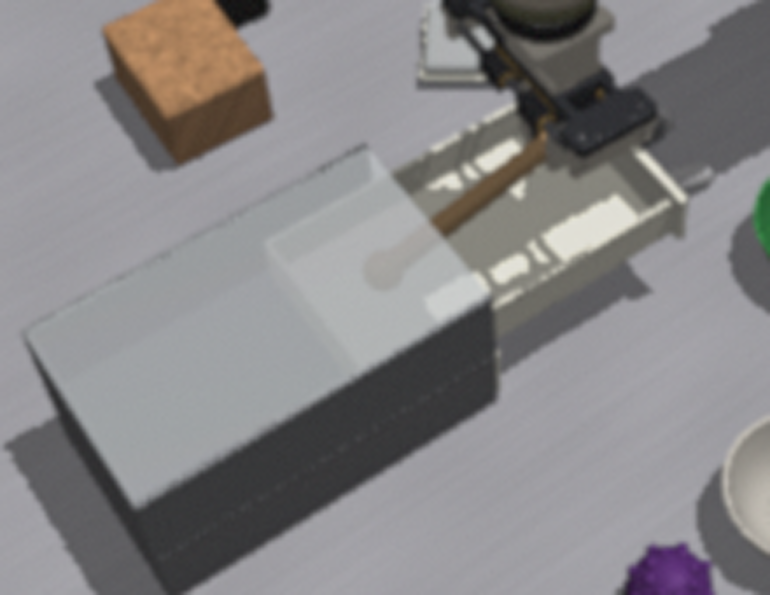

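Run:
```python
from h import *
S=optics.read_camera("scene");px=np.array((382/3.5+120-.36,268/3.5+160-.36))
for th in range(0,30,3):
    t=np.radians(th); P=np.array([.546+.162*np.cos(t),-.001-.039*.162,.1656-.162*np.sin(t)]); print(th,P.round(3),(proj(S,P)-px).round(1))
```

```text
0 [ 0.708 -0.007  0.166] [-3.1 -7.6]
3 [ 0.708 -0.007  0.157] [-2.8 -5.9]
6 [ 0.707 -0.007  0.149] [-2.3 -4.2]
9 [ 0.706 -0.007  0.14 ] [-1.7 -2.6]
12 [ 0.704 -0.007  0.132] [-1.  -1.1]
15 [ 0.702 -0.007  0.124] [-0.2  0.2]
18 [ 0.7   -0.007  0.116] [0.8 1.5]
21 [ 0.697 -0.007  0.108] [1.9 2.6]
24 [ 0.694 -0.007  0.1  ] [3.1 3.6]
27 [ 0.69  -0.007  0.092] [4.4 4.5]
```

Emit:
send_rows(targets=[[-1,[0,0,0],0],[-1,[-5,0,0],0],[-1,[-10,0,0],0],[-1,[-10,0,0],0],[-1,[-10,0,0],0],[-1,[-10,0,0],0],[-1,[-10,0,0],0],[-1,[-10,0,0],0],[-1,[-10,0,0],0],[-1,[-10,0,0],0],[-1,[-5,0,0],0],[-1,[0,0,0],0]], newtons=20)

```text
t: 15.25
tool_pos: [0.4565, 0.0024, 0.1537]
orientation: [-3.141, 0.062, -0.0]
force: [0.7, 0.3, -2.4]
opening: 0.0195
```

Run:
```python
from h import *
print(robot.read_state()["force"],robot.read_state()["q"])
n="scene";t=optics.read_camera(n)["color"]; cv2.imwrite(f"pics/{n}8.png",cv2.resize(t[130:330,120:380],None,fx=3,fy=3,interpolation=cv2.INTER_CUBIC)[:,:,::-1])
```

```text
[ 0.68451474  0.26791114 -2.42032144] [-1.07186331e-01 -2.28877689e-01  1.95486450e+00  4.42843645e-05
  1.41534453e+00  1.50282133e+00]
```

View pics/scene8.png

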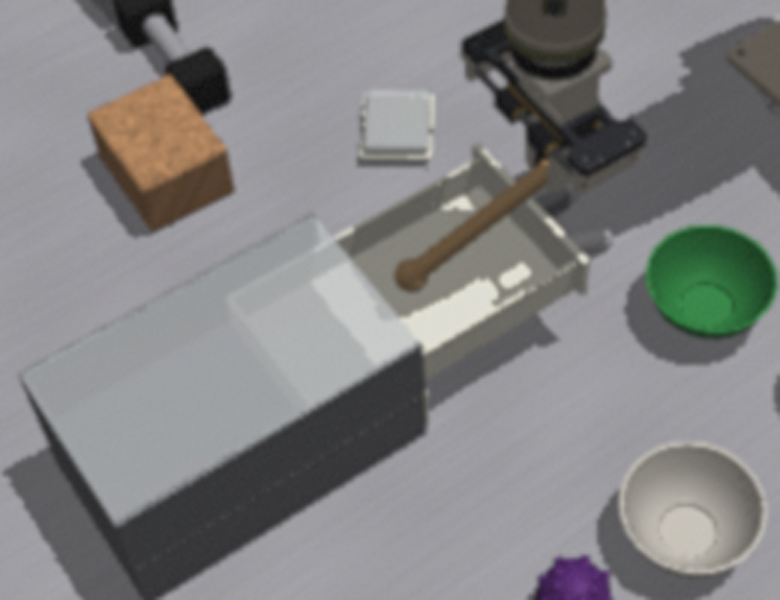

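Emit:
send_rows(targets=[[-1,[0,0,-15],0],[-1,[0,0,-25],0],[-1,[0,0,-25],0],[-1,[0,0,-20],0],[-1,[0,0,-5],0],[-1,[5,-15,0],0],[-1,[10,-30,0],0],[-1,[10,-30,0],0],[-1,[10,-30,0],0],[-1,[10,-30,0],0],[-1,[10,-30,0],0],[-1,[10,-30,0],0]])

```text
t: 16.5
tool_pos: [0.5298, 0.196, 0.243]
orientation: [3.141, -0.061, -0.001]
force: [-0.2, -0.1, -1.4]
opening: 0.0192
```

Emit:
send_rows(targets=[[-1,[10,-30,0],0],[-1,[10,-25,0],0],[-1,[10,-25,0],0],[-1,[10,-20,0],0],[-1,[4,-11,0],0],[-1,[0,0,0],0],[-1,[0,0,0],0]])

```text
t: 17.2
tool_pos: [0.5776, 0.3033, 0.2432]
orientation: [3.14, -0.062, -0.001]
force: [0.1, 0.3, -1.7]
opening: 0.0192
```

Run:
```python
from h import *
print(robot.read_state()["force"],robot.read_state()["q"])
for n in("scene","top"):
  t=optics.read_camera(n)["color"]; t=t[200:400,220:440] if n=="scene" else t[60:280,80:330]
  cv2.imwrite(f"pics/{n}9.png",cv2.resize(t,None,fx=2.7,fy=2.7,interpolation=cv2.INTER_CUBIC)[:,:,::-1])
  for r in optics.cut_out(n,"roller_head")[:2]: print(n,r["confidence"],r["point"],r["region"].sum())
```

```text
[ 0.08338993  0.26302436 -1.65780767] [ 4.05097079e-01  2.64737731e-01  1.29181171e+00 -3.39533738e-04
  1.58614366e+00  2.01505768e+00]
scene 0.61 [313.4, 289.7] 776
scene 0.24 [274.8, 213.9] 3440
top 0.66 [147.8, 155.7] 742
```

View pics/scene9.png

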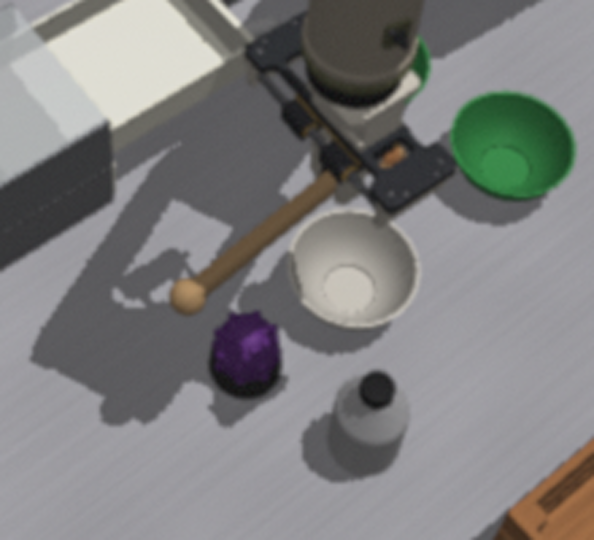

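View pics/top9.png

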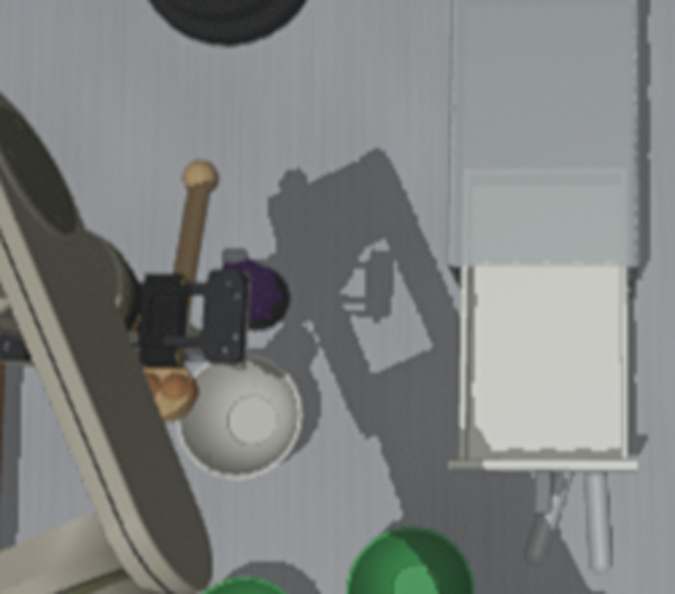

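Run:
```python
from h import *
T=optics.read_camera("top");S=optics.read_camera("scene")
f=lambda x,y:(x/2.7+80-.3,y/2.7+60-.3)
g=lambda x,y:(x/2.7+220-.3,y/2.7+200-.3)
t,e=tri([T,S],[f(199,177),g(188,296)]);print(t,e)
print(at_z(T,f(170,390),.272), at_z(S,g(397,155),.272))
c=np.array([.5776,.3033,.2432+.012]); u=c-t; print(u,np.linalg.norm(u),np.degrees(np.arcsin(u[2]/np.linalg.norm(u))))
print("head",t+u/np.linalg.norm(u)*.208)
```

```text
[0.73238566 0.29708355 0.21095504] [np.float64(0.00041853510284402284), np.float64(0.00041853510284416964)]
[0.53201961 0.2966303  0.272     ] [0.52806683 0.3246603  0.272     ]
[-0.15478566  0.00621645  0.04424496] 0.16110512725684853 15.940208219679246
head [0.53254461 0.3051095  0.26807893]
```

Emit:
send_rows(targets=[[-1,[1.5,-1,10],0],[-1,[0,0,20],0],[-1,[0,0,20],0],[-1,[0,0,20],0],[-1,[0,0,15],0],[-1,[0,0,10],0],[-1,[0,0,5],0],[-1,[0,0,0],0],[-1,[0,0,0],0],[-1,[0,0,0],0],[-1,[0,0,0],0],[-1,[0,0,0],0]])

```text
t: 18.7
tool_pos: [0.5797, 0.3049, 0.1442]
orientation: [-3.141, 0.062, -0.001]
force: [0.2, -0.2, -1.9]
opening: 0.0198
```

Run:
```python
from h import *
print(robot.read_state()["force"],robot.read_state()["dq"])
for n in("scene","top"):
  t=optics.read_camera(n)["color"]; t=t[200:400,220:440] if n=="scene" else t[60:280,80:330]
  cv2.imwrite(f"pics/{n}10.png",cv2.resize(t,None,fx=2.7,fy=2.7,interpolation=cv2.INTER_CUBIC)[:,:,::-1])
```

```text
[ 0.16584221 -0.24194347 -1.87590357] [ 0.00014808  0.00410934  0.00247155 -0.00047979 -0.00190602  0.00108234]
```

View pics/scene10.png

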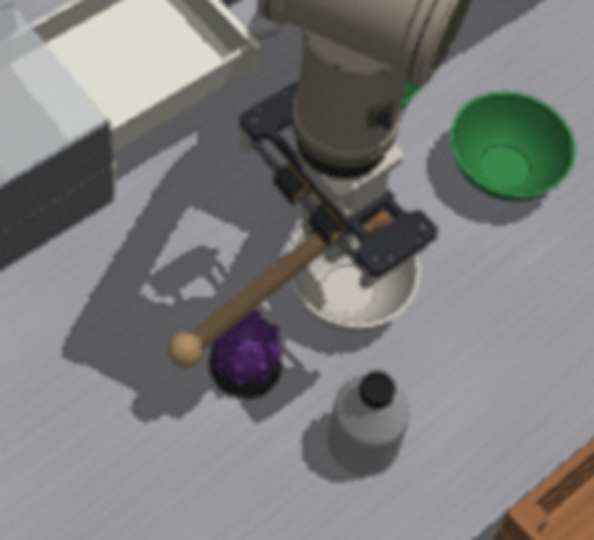

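View pics/top10.png

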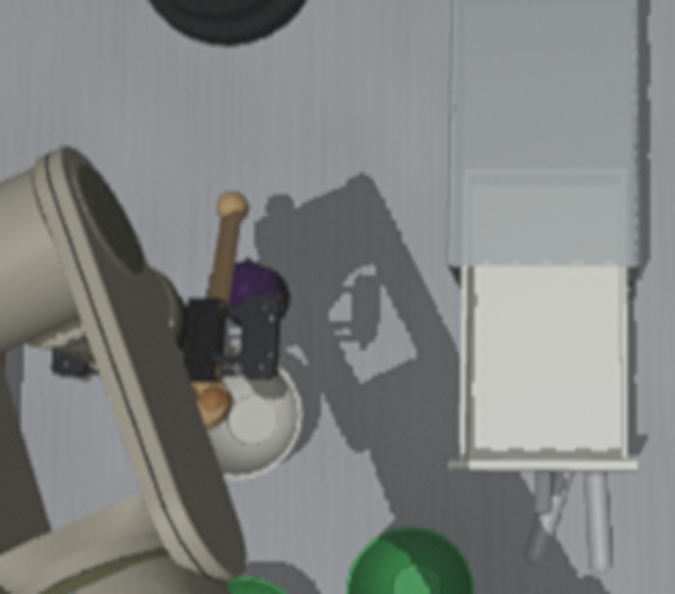

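Run:
```python
from h import *
T=optics.read_camera("top");S=optics.read_camera("scene")
f=lambda x,y:(x/2.7+80-.3,y/2.7+60-.3)
g=lambda x,y:(x/2.7+220-.3,y/2.7+200-.3)
t,e=tri([T,S],[f(232,206),g(187,349)]);print(t,e)
c=np.array([.5797,.3049,.1442+.012]); u=c-t; print(np.linalg.norm(u),np.degrees(np.arcsin(u[2]/np.linalg.norm(u))))
print("head",t+u/np.linalg.norm(u)*.208)
```

```text
[0.73418545 0.2986063  0.1115664 ] [np.float64(0.0011168674622074838), np.float64(0.001116867462207636)]
0.16092707702662803 16.102283626284798
head [0.53451132 0.30674097 0.16925581]
```

```bash
python3 -c "
from plant import ticket
print(ticket.close_job())"
```

```text
the job is handed in; nothing more can be done
None
```

I handed the job in with the roller held over the white bowl and the drawer left open; no verdict was reported. It took about 19 s of the 61 s allowed.

- **Drawer:** I pulled it until the x-force jumped to about 17 N. The opening measured about 0.179 m in the image taken after release. While pulling there was a sideways force of up to 17 N from a small misalignment, which I relieved. The drawer still looked open in the last pictures.
- **Roller out of the drawer:** I gripped it lightly (5–6 N) about 8 mm ahead of roller_mid. On lifting, the handle met the roof's front edge and tilted about 15° head-up, with about 2.5 N at the wrist. That put the head at about 0.178 m with the tail still under the roof. I then tightened to 20 N and drew it out.
- **Final pose, triangulated from the tail ball and the grip point:**

| Check | Measured |
|---|---|
| Head position (x, y) | (0.5345, 0.307) |
| Bowl centre (x, y) | (0.534, 0.306) |
| Head above rim | about 114 mm |
| Handle height above table | about 0.155 m |
| Tilt from level | about 16° |
| Finger opening | 19.8 mm |
| Force on tool | about 1.9 N, close to the roller's own weight |

- **Bowl and bystanders:** The bowl was still at its starting pixels. The bystanders looked unmoved in the last images, but I did not re-measure them.
- **Disagreement:** The two cameras differed by 2–4 mm on single points such as the bowl centre and panel edges. I used averages, well within the tolerances.

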